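Load the air-gauging racks and set the air valve

TASK

Load the air-gauging racks: lay the loose long pin in the empty place of the blue rack (long pins) and the loose short pin in the empty place of the green rack (short pins), each resting along its V rests like its neighbours. Then set the gauging air: by its black handle, turn the red valve wheel clockwise (seen from above) until it is closed against its stop, back it off exactly two full turns, and finish with the gripper still closed on the handle, holding it there. Leave the master ring and the screwdriver alone.

Things in the scene. Friction and masses are not known exactly. Their poses are not given: they have to be found in the camera images.
- long_pin_center (a point): Loose long steel pin, a plain cylinder 16 mm in diameter and 90 mm long (about 140 g), lying on the flat black 3 mm mat, so its centre starts 11 mm above the work surface; it can roll. This point is its centre; x is its long axis (either end alike).
- short_pin_center (a point): Loose short steel pin, a plain cylinder 16 mm in diameter and 60 mm long (about 95 g), lying on the flat black 3 mm mat, so its centre starts 11 mm above the work surface; it can roll. This point is its centre; x is its long axis (either end alike).
- long_rack_place (a point): Empty place of the fixed blue rack (86 x 136 mm, next to two fixed long pins): centre of a pin seated in it, 28 mm above the bench. x along the pins, y away from the next pin (45 mm off), z up. V rests (45 degree sides, 24 mm wide, tips 2 mm above this point) stand on 8 mm thick rails, middles at x = +-36 mm; between the rails it is open down to the base plate, 22 mm below.
- short_rack_place (a point): Empty place of the fixed green rack (60 x 136 mm, next to two fixed short pins): centre of a pin seated in it, 28 mm above the bench. x along the pins, y away from the next pin (45 mm off), z up. V rests (45 degree sides, 24 mm wide, tips 2 mm above this point) stand on 8 mm thick rails, middles at x = +-23 mm; between the rails it is open down to the base plate, 22 mm below.
- wheel_centre (a point): Centre of the red valve wheel (112 mm over its rim), 78 mm above the work surface, on the vertical axis it turns about. The rim is a 12 mm round bar, its top and the hub's top 6 mm above this point. The wheel sits on a brass stem on a fixed aluminium block 110 x 90 x 36 mm, which does not move.
- handle_mid (a point): Middle of the black upright handle on the wheel's rim: 18 mm in diameter, 50 mm tall (85 to 135 mm above the bench), this point at 110 mm. It circles the wheel's axis at 45 mm radius, and revolves freely about its own upright pin, so it can be gripped from above and led round without turning the gripper. Turning the wheel takes about 2 to 4 N at the handle.
- wheel (a joint): Turn of the red valve wheel in rad, counted on over whole turns (not wrapped): 0 is closed against the stop, growing as it opens, counter-clockwise seen from above; one full turn is 6.283. It starts 0.25 to 0.8 turns open and stays where it is left. A hard stop at 0 blocks further closing.
- master_ring: Loose steel ring, 48 mm outside, 24 mm bore, 18 mm high, lying flat; origin at the centre of its underside. A bystander.
- screwdriver: Loose red screwdriver, 200 mm long, lying on the bench to the robot's left; origin at the middle of its underside. A bystander.
Not all that is in view belongs to the job. Of the things that look like the part that bears long_rack_place, the middle-sized one is meant.

How it is judged:
On the way, in this order (a step that is already met when the one before it is completed fails the run):
1. both pins lie seated in the empty places of their racks, let go (horizontal distance between long_pin_center and long_rack_place below 0.009 m and z of long_pin_center in the frame of long_rack_place between -0.004 and 0.004 m and angle between the x axis of long_pin_center and the x axis of long_rack_place, either way round below 0.12 rad and horizontal distance between short_pin_center and short_rack_place below 0.009 m and z of short_pin_center in the frame of short_rack_place between -0.004 and 0.004 m and angle between the x axis of short_pin_center and the x axis of short_rack_place, either way round below 0.12 rad and contact force between the fingers and long_pin below 0.5 N and contact force between the fingers and short_pin below 0.5 N), for 0.2 s.
2. the valve is closed against its stop (value of joint wheel below 0.06 rad), for 0.15 s.
3. the wheel stands two turns open with the gripper closed on the handle (value of joint wheel between 12.3964 and 12.7364 rad and contact force between the fingers and handle above 4 N and velocity of joint wheel between -0.1 and 0.1 rad/s), for 0.2 s.
At the end, for the whole second after the job is handed in: Both pins lie in the empty places of their own racks (within 9 mm along and across, 4 mm in height, 0.12 rad in direction), the valve wheel stands 2 turns from its stop within 0.17 rad (about 10 degrees) and at rest, and the fingers are still closed on the black handle (contact over 4 N) (all of step 3 and horizontal distance between long_pin_center and long_rack_place below 0.009 m and z of long_pin_center in the frame of long_rack_place between -0.004 and 0.004 m and angle between the x axis of long_pin_center and the x axis of long_rack_place, either way round below 0.12 rad and horizontal distance between short_pin_center and short_rack_place below 0.009 m and z of short_pin_center in the frame of short_rack_place between -0.004 and 0.004 m and angle between the x axis of short_pin_center and the x axis of short_rack_place, either way round below 0.12 rad); the arm keeps its last pose, push and grip.
It fails at once if the master ring or the screwdriver is pushed more than 30 mm (distance of any of master_ring, screwdriver from where it was at the start of the episode above 0.03 m).
It also fails if it takes over 64 s, if anything falls off the work surface, if the arm or the gripper's body presses on something with over 40 N, if the wrist force passes 120 N, or if a joint passes its speed limit or range.

ROBOT

A 6-joint arm with a two-finger parallel gripper is mounted at the origin on the work surface. World frame = base frame: x ahead of the robot, y to its left, z up, the work surface at z = 0. Lengths are in m, angles in rad, forces in N, time in s.
With the tool pointing down it reaches from about 0.325 to 0.925 m from the base axis. Payload 3.1 kg.
Tool frame: the origin (TCP) lies at the very end of the fingers, on their centre line; the grasp point (between the pads) lies 19 mm behind it (tcp_to_grasp is the distance from the TCP to the grasp point, in m); z points along the fingers, y is the line along which they close (so a half turn about z gives the same grasp; the last joint's range is limited). The gripper opens to 85 mm and grips with 20 to 120 N. Pads are 22 mm wide; open, the fingers measure 114 mm over their backs; the gripper's body (76 mm by 85 mm) begins 54 mm behind the grasp point. The pads swing forward as they close: fully open they stand 13 mm farther back than shut.
Start: joints at [-1.228, 0.217, 1.613, -0, 1.311, -0.112], TCP at [0.275, -0.561, 0.231] pointing down, gripper open.
Joint ranges: [-2.75, 2.75], [-0.78, 2.1], [0.31, 2.55], [-1.13, 4.27], [0.13, 2.63], [-2.58, 2.58]. Speed limits (rad/s): [2.79, 2.79, 3.14, 3.14, 3.14, 3.14].

INTERFACE

Orientations are given as a unit quaternion [x, y, z, w].
In Python, from cell import state, snapshot, calibration, job_done, tcp_to_grasp gives the robot as it stands.
- The arm moves only by the tool arm_command, never from a script. Its argument "increments" is a list that holds one entry, the list of rows, each a list of 6 numbers: the shift along the tool's x, y, z scaled (see below), then the turn, a rotation vector about the tool's x, y, z scaled (see below). In form: [[[x, y, z, rx, ry, rz], ...]]. A call has 1 to 20 rows; each row shifts and turns the commanded pose from where the row before left it, along the tool's axes as they then stand; what a row does not reach is not made up. The controller multiplies each number of a shift by 15 cm and each number of a turn by 0.5 rad. A row lasts 1/8 s, in which the tool goes at most 62.5 mm and 10.7 degrees, less where a joint would pass 70% of its speed; a pose out of reach is approached as far as the arm can. A call with a number of a shift or a turn outside -1 to 1 is refused whole. A call with a gripper value outside its range is refused whole. "fingers" is the opening, from 0 (shut) to 1 (fully open), set as the call begins (left out, the last holds). The fingers move at their own pace and stop on an object; "newtons" is the grip in N (left out, the last holds). Time passes only in rows, so rows that do not move let the fingers close. It gives the time, the measured TCP pose, the force, the opening and the grip force at its end, in the units of the state.
- state(): the state, without advancing time (a new reading comes with each control period).
- snapshot(name): name is "scene" or "top" or "wrist"; returns (picture, depth): 400x640x3 uint8, red, green, blue; 400x640 float32, m along the optical axis (not along the pixel's ray), 0 where there is no reading.
- calibration(name): a dict with "camera_matrix" (3x3 intrinsics, pixels), "extrinsics" (4x4, takes a point from camera to world coordinates). Camera axes: x right, y up, looking along -z (the intrinsics and any distortion apply to the point x, -y, -z); pixel columns grow to the right and rows downward; lengths in m; the calibration is good to about 2 mm. A picture is of the moment at which its call begins: read the wrist's pose just before it. calibration takes no time and is no camera call; for the wrist camera it gives the pose at the moment of the call.
- job_done(): hands the job in; it is judged then, once.
The state is a dict: "time": time; "q": joint angles; "joint_vel": joint speeds; "effort": joint torques, N m; "eef_pos": TCP position; "tool_rot": TCP orientation; "wrist_force": force on the tool from outside, world axes, zero at the start; "moment": the same for the moment, N m; "grip_width": finger opening in m; "finger_force": force on a finger pad.
Only numpy, scipy, OpenCV 4.12 (cv2) and the standard library are available. Lean on these libraries where they do the work, as an engineer would, in place of code of your own. Each camera call takes 0.05 s, during which the arm holds its last target. There are 200 camera calls.

## Working session

There is one attempt and no reset: what is moved stays moved. The work goes in short steps, Python scripts to look and compute and a tool call to move; the robot and the scene stay as the last step left them, time stands still between calls to the robot, and variables do not carry over. Pictures are saved under pics/ and viewed, at most 10 in all, crops included, and the job is handed in when it is done.

Besides the shell and the picture viewer there is one more tool, called after ">>>" as a command line: name --argument value ..., lists and objects as JSON in quotes. arm_command: Moves the arm, as the interface text tells. Shifts and turns lie within -1 to 1; 1 stands for 15 cm of shift or 0.5 rad of turn. Its arguments: {"type":"object","properties":{"increments":{"type":"array"},"fingers":{"type":"number"},"newtons":{"type":"number"}},"required":["increments"]}

```bash
ls; mkdir -p pics; python3 - <<'E'
from cell import *
import cv2,numpy as np
for n in("top","scene"):
    p,d=snapshot(n);cv2.imwrite(f"pics/{n}0.png",p[:,:,::-1]);np.savez(f"{n}0.npz",p=p,d=d)
    c=calibration(n);print(n,np.round(c["camera_matrix"],1).tolist(),np.round(c["extrinsics"],3).tolist(),[k for k in c])
print(state(),tcp_to_grasp)
E
```

```text
pics
top [[484.7, 0.0, 317.0], [0.0, 484.7, 200.3], [0.0, 0.0, 1.0]] [[0.025, 0.981, -0.194, 0.259], [-1.0, 0.022, -0.017, 0.081], [-0.012, 0.194, 0.981, 1.29], [0.0, 0.0, 0.0, 1.0]] ['camera_matrix', 'extrinsics']
scene [[384.8, 0.0, 320.5], [0.0, 384.8, 200.1], [0.0, 0.0, 1.0]] [[0.323, -0.541, 0.776, 1.31], [0.946, 0.187, -0.264, -0.172], [-0.003, 0.82, 0.573, 0.691], [0.0, 0.0, 0.0, 1.0]] ['camera_matrix', 'extrinsics']
{'time': 0.1, 'q': array([-1.22818356e+00,  2.17712246e-01,  1.61481388e+00, -3.84497703e-05,
        1.31135729e+00, -1.12189969e-01]), 'joint_vel': array([-0.00047716, -0.00241827, -0.00541022,  0.00044021,  0.00020681,
        0.00094756]), 'effort': array([-7.62337477e-04, -3.98074543e+01, -3.04971886e+01, -2.47201315e-04,
        4.20887140e-03, -2.41818861e-05]), 'eef_pos': array([ 0.27430764, -0.56072841,  0.23005709]), 'tool_rot': array([ 9.74253781e-01,  2.25451233e-01, -1.50121905e-04, -1.13565232e-03]), 'wrist_force': array([-0.07128327, -0.51063715, -0.44095428]), 'moment': array([-0.01795204,  0.00092975,  0.0036092 ]), 'finger_force': 0.0, 'grip_width': 0.08519671436623148} 0.0187
```

View pics/top0.png

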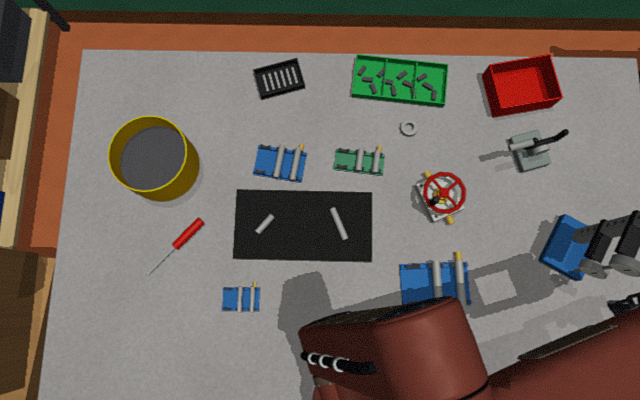

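View pics/scene0.png

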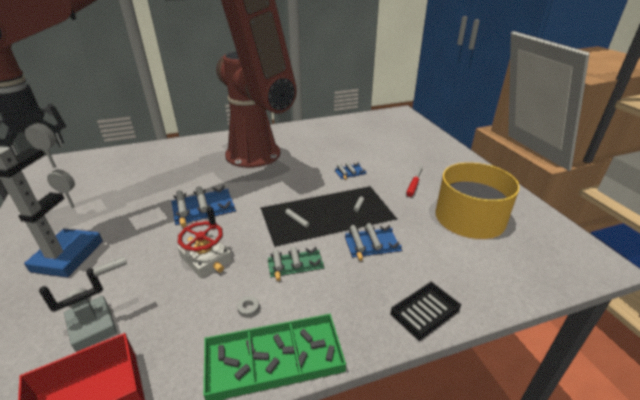

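The middle-sized blue rack is at about (280,163), the green one at (360,160). The loose pins are at (265,224) (short) and (339,223) (long), and the wheel is at (445,193) with its black handle at about (435,203). Next I'll measure these from above.

```bash
cat > h.py <<'E'
import numpy as np,cv2
from cell import *
def ray(c,uv,z):
    K=c["camera_matrix"];E=c["extrinsics"]
    uv=np.atleast_2d(uv).astype(float)
    d=np.c_[(uv[:,0]-K[0,2])/K[0,0],-(uv[:,1]-K[1,2])/K[1,1],-np.ones(len(uv))]@E[:3,:3].T
    return E[:3,3]+d*((z-E[2,3])/d[:,2])[:,None]
def cloud(c,dep):
    K=c["camera_matrix"];E=c["extrinsics"];v,u=np.mgrid[:400,:640]
    P=np.stack([(u-K[0,2])/K[0,0]*dep,-(v-K[1,2])/K[1,1]*dep,-dep],-1)
    return P@E[:3,:3].T+E[:3,3]
def proj(c,P):
    K=c["camera_matrix"];E=c["extrinsics"]
    q=(np.atleast_2d(P)-E[:3,3])@E[:3,:3]
    return np.c_[K[0,0]*q[:,0]/-q[:,2]+K[0,2],-K[1,1]*q[:,1]/-q[:,2]+K[1,2]]
def rect(pts):  # world xy pts -> centre, long-axis angle deg, (long,short)
    (c,(w,h),a)=cv2.minAreaRect(np.float32(pts*1000))
    if w<h:a+=90;w,h=h,w
    return np.round(np.array(c)/1000,4),round((a+90)%180-90,1),round(w),round(h)
def blobs(m,amin):
    n,l,s,_=cv2.connectedComponentsWithStats(m.astype(np.uint8))
    return [l==i for i in range(1,n) if s[i,4]>=amin]
E
python3 - <<'E'
from h import *
f=np.load("top0.npz");p=f["p"];d=f["d"];c=calibration("top")
W=cloud(c,d);hsv=cv2.cvtColor(p,cv2.COLOR_RGB2HSV);H,S,V=[hsv[...,i].astype(int) for i in range(3)]
win=np.zeros((400,640),bool);win[195:258,240:368]=1
for b in blobs(win&(V>90),20):
    y,x=np.nonzero(b);r=rect(ray(c,np.c_[x,y],.014)[:,:2]);print("pin",r,"z",np.round(np.median(W[b][:,2]),3))
for nm,(x0,x1,y0,y1),lo,hi in(("blue",(250,310,140,190),95,125),("green",(328,392,140,180),60,92),("small",(215,270,280,315),95,125),("wheel",(415,472,165,225),-1,8)):
    w=np.zeros((400,640),bool);w[y0:y1,x0:x1]=1
    m=w&(H>=lo)&(H<=hi)&(S>100)&(V>50);y,x=np.nonzero(m)
    z=.078 if nm=="wheel" else .006
    print(nm,m.sum(),rect(ray(c,np.c_[x,y],z)[:,:2]),"z",np.round(np.percentile(W[m][:,2],[5,50,95]),3))
    if nm in("blue","green"):
        k=w&(W[...,2]>.03)&(S<70)
        for b in blobs(k,15):y,x=np.nonzero(b);print("  pin",rect(ray(c,np.c_[x,y],.036)[:,:2]))
im=[cv2.resize(p[y:y+60,x:x+80],(400,300),interpolation=2) for x,y in((240,135),(320,135),(405,165),(205,265))]
cv2.imwrite("pics/c1.png",np.vstack([np.hstack(im[:2]),np.hstack(im[2:])])[:,:,::-1])
E
```

```text
pin (array([0.4504, 0.0448]), 24.4, 91, 16) z 0.016
pin (array([0.4448, 0.2416]), -39.4, 60, 15) z 0.017
blue 997 (array([0.6139, 0.2094]), 81.6, 135, 85) z [0.001 0.006 0.019]
  pin (array([0.6124, 0.2076]), -8.3, 91, 14)
  pin (array([0.6062, 0.1632]), -9.0, 90, 14)
green 599 (array([ 0.6227, -0.0079]), 83.9, 132, 57) z [0.001 0.006 0.017]
  pin (array([ 0.6219, -0.0093]), 0.4, 61, 16)
  pin (array([ 0.6173, -0.0534]), -6.0, 61, 15)
small 578 (array([0.2475, 0.2956]), -88.6, 96, 59) z [-0.001  0.005  0.017]
wheel 617 (array([ 0.5268, -0.2209]), -62.3, 107, 106) z [0.077 0.082 0.087]
```

View pics/c1.png

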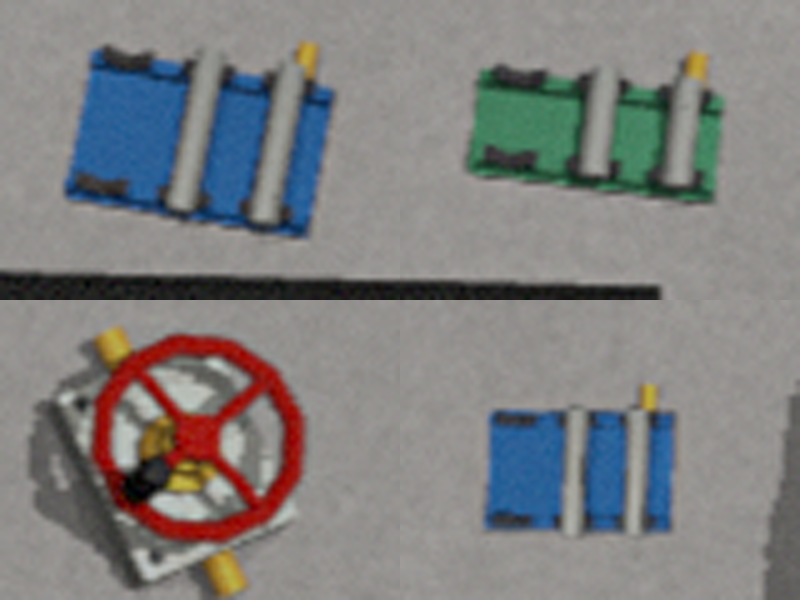

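The crops show both empty places on the left (+y) side of their racks, where there are bare V rests. All sizes match (91x16 and 60x15 pins, 135x85 and 132x57 racks). I'll do the short pin first, because the last joint then has to turn less.

```bash
cat >> h.py <<'E'
def plan(pos,yaw=None,step=.36):
    "rows from the present pose: straight shift, then turn about tool z (yaw in deg, tool x, world)"
    from scipy.spatial.transform import Rotation as R
    s=state();M=R.from_quat(s["tool_rot"]).as_matrix();y0=np.degrees(np.arctan2(M[1,0],M[0,0]))
    g=M.T@(np.array(pos)-s["eef_pos"])/.15;n=int(np.ceil(np.linalg.norm(g)/step))or 1
    print("t",round(s["time"],2),"pos",np.round(s["eef_pos"],4),"yaw",round(y0,1),"tiltz",np.round(M[:,2],4),"q",np.round(s["q"],2))
    print("shift",n,"x",np.round(g/n,3))
    if yaw is not None:
        t=-np.radians((yaw-y0+180)%360-180)/.5;k=int(np.ceil(abs(t)/.36))or 1;print("turn",k,"x",round(t/k,3))
E
python3 - <<'E'
from h import *
plan([.4448,.2416,.18],140.6)
f=np.load("top0.npz");W=cloud(calibration("top"),f["d"])
for u0,u1,v0,v1 in((540,640,210,290),):
    w=W[v0:v1,u0:u1].reshape(-1,3);w=w[w[:,2]>.1];print(w.min(0),w.max(0))
E
```

```text
t 0.1 pos [ 0.2743 -0.5607  0.2301] yaw 26.1 tiltz [-8.0e-04  2.1e-03 -1.0e+00] q [-1.23  0.22  1.61 -0.    1.31 -0.11]
shift 16 x [ 0.211 -0.269  0.022]
turn 12 x -0.333
[ 0.25874472 -0.58464523  0.10061792] [0.45261492 0.08128932 1.28993876]
```

>>> arm_command --increments '[[[0.146, -0.299, 0, 0, 0, 0], [0.146, -0.299, 0, 0, 0, 0], [0.146, -0.299, 0, 0, 0, 0], [0.146, -0.299, 0, 0, 0, 0], [0.146, -0.299, 0, 0, 0, 0], [0.24, -0.255, 0.03, 0, 0, 0], [0.24, -0.255, 0.03, 0, 0, 0], [0.24, -0.255, 0.03, 0, 0, 0], [0.24, -0.255, 0.03, 0, 0, 0], [0.24, -0.255, 0.03, 0, 0, 0], [0.24, -0.255, 0.03, 0, 0, 0], [0.24, -0.255, 0.03, 0, 0, 0], [0.24, -0.255, 0.03, 0, 0, 0], [0.24, -0.255, 0.03, 0, 0, 0], [0.24, -0.255, 0.03, 0, 0, 0], [0.24, -0.255, 0.03, 0, 0, 0]]]' --fingers 0.6 --newtons 30

```text
time: 2.1
eef_pos: [0.4453, 0.2418, 0.1812]
tool_rot: [0.974, 0.226, -0.0, 0.0]
wrist_force: [1.3, 0.8, 0.2]
grip_width: 0.0513
finger_force: 0.0
```

>>> arm_command --increments '[[[0, 0, 0, 0, 0, -0.333], [0, 0, 0, 0, 0, -0.333], [0, 0, 0, 0, 0, -0.333], [0, 0, 0, 0, 0, -0.333], [0, 0, 0, 0, 0, -0.333], [0, 0, 0, 0, 0, -0.333], [0, 0, 0, 0, 0, -0.333], [0, 0, 0, 0, 0, -0.333], [0, 0, 0, 0, 0, -0.333], [0, 0, 0, 0, 0, -0.333], [0, 0, 0, 0, 0, -0.333], [0, 0, 0, 0, 0, -0.333], [0, 0, 0, 0, 0, 0]]]'

```text
time: 3.72
eef_pos: [0.4449, 0.2399, 0.1813]
tool_rot: [0.339, 0.941, -0.0, -0.0]
wrist_force: [0.2, -0.2, -0.6]
grip_width: 0.0513
finger_force: 0.0
```

```bash
python3 - <<'E'
from h import *
plan([.4448,.2416,.05],140.6)
c=calibration("wrist");p,d=snapshot("wrist");np.savez("w1.npz",p=p,d=d,K=c["camera_matrix"],E=c["extrinsics"])
cv2.imwrite("pics/w1.png",p[:,:,::-1])
V=p.max(2);W=cloud(c,d)
print("expect px",proj(c,[.4448,.2416,.011]).round())
for b in blobs((V>90)&(W[...,2]>.009)&(W[...,2]<.03)&(d>0),300):
    y,x=np.nonzero(b);r=rect(ray(c,np.c_[x,y],.013)[:,:2]);print(r,np.median(x),np.median(y),np.median(W[b][:,2]))
E
```

```text
t 3.73 pos [0.4449 0.2399 0.1813] yaw 140.4 tiltz [-1.e-03 -3.e-04 -1.e+00] q [ 0.36  0.01  1.94  0.    1.19 -0.52]
shift 3 x [0.003 0.003 0.292]
turn 1 x -0.006
expect px [[313. 181.]]
(array([0.4371, 0.4249]), -42.1, 43, 28) 485.0 28.0 0.02303073339876724
(array([0.5647, 0.4625]), -27.4, 174, 54) 593.0 107.0 0.019756023256825295
(array([0.4457, 0.2412]), -39.9, 60, 16) 313.0 181.0 0.017486329964267466
(array([0.4294, 0.04  ]), 33.7, 52, 18) 135.0 298.0 0.014660619173583855
(array([0.5829, 0.1769]), 82.3, 63, 30) 351.0 321.0 0.01657112359864288
```

View pics/w1.png

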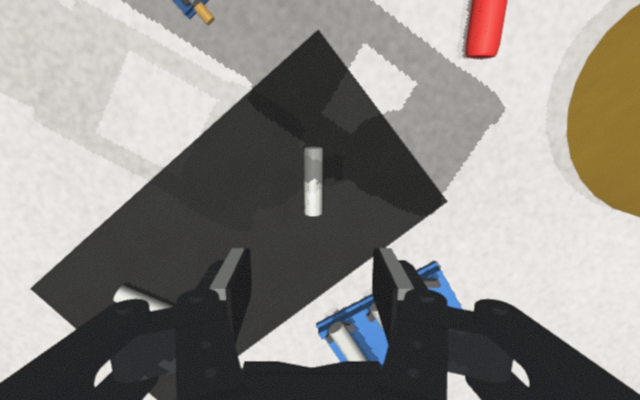

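The close view shows the short pin at (313,181), which agrees with the top view to about 1 mm. Descending to grasp it.

>>> arm_command --increments '[[[0, 0.01, 0.26, 0, 0, 0], [0, 0, 0.26, 0, 0, 0], [0, 0, 0.26, 0, 0, 0], [0, 0, 0.26, 0, 0, 0], [0, 0, 0.06, 0, 0, 0], [0, 0, 0.06, 0, 0, 0], [0, 0, 0, 0, 0, 0]]]'

```text
time: 4.65
eef_pos: [0.447, 0.2415, 0.0085]
tool_rot: [0.338, 0.941, 0.0, 0.0]
wrist_force: [0.5, 0.4, 1.0]
grip_width: 0.0516
finger_force: 0.0
```

>>> arm_command --increments '[[[0, 0, 0, 0, 0, 0], [0, 0, 0, 0, 0, 0], [0, 0, 0, 0, 0, 0], [0, 0, 0, 0, 0, 0], [0, 0, 0, 0, 0, 0], [0, 0, 0, 0, 0, 0]]]' --fingers 0 --newtons 40

```text
time: 5.4
eef_pos: [0.4473, 0.2415, 0.009]
tool_rot: [0.338, 0.941, 0.001, 0.001]
wrist_force: [-1.1, -0.9, 5.6]
grip_width: 0.0143
finger_force: 39.5
```

```bash
python3 - <<'E'
from h import *
print(state()["grip_width"],state()["finger_force"])
plan([.4457,.2412,.13],None)
plan([.6266,.0355,.005],174)
E
```

```text
0.014253835661888122 39.54027056694031
t 5.4 pos [0.4473 0.2415 0.009 ] yaw 140.5 tiltz [ 1.7e-03  6.0e-04 -1.0e+00] q [ 0.36  0.28  2.01 -0.    0.84 -0.52]
shift 3 x [ 0.002 -0.002 -0.269]
t 5.4 pos [0.4473 0.2415 0.009 ] yaw 140.5 tiltz [ 1.7e-03  6.0e-04 -1.0e+00] q [ 0.36  0.28  2.01 -0.    0.84 -0.52]
shift 6 x [-0.299 -0.05   0.005]
turn 4 x -0.292
```

The width reads 14.3 mm where the pin is 16 mm, and there is an upward force, so the pads hold above the pin's middle. I'll reopen and grip lower.

>>> arm_command --increments '[[[0, 0, 0, 0, 0, 0], [0, 0, 0, 0, 0, 0], [0, 0, 0.02, 0, 0, 0], [0, 0, 0.017, 0, 0, 0], [0, 0, 0, 0, 0, 0], [0, 0, 0, 0, 0, 0]]]' --fingers 0.4

```text
time: 6.15
eef_pos: [0.4463, 0.2412, 0.0022]
tool_rot: [0.338, 0.941, -0.0, -0.0]
wrist_force: [-0.1, -0.1, 1.5]
grip_width: 0.0341
finger_force: 1.1
```

>>> arm_command --increments '[[[0, 0, 0, 0, 0, 0], [0, 0, 0, 0, 0, 0], [0, 0, 0, 0, 0, 0], [0, 0, 0, 0, 0, 0], [0, 0, 0, 0, 0, 0]]]' --fingers 0

```text
time: 6.78
eef_pos: [0.4474, 0.2414, 0.0034]
tool_rot: [0.338, 0.941, 0.0, 0.001]
wrist_force: [-1.5, -1.2, 8.2]
grip_width: 0.014
finger_force: 41.0
```

>>> arm_command --increments '[[[0, 0, -0.1, 0, 0, 0], [0, 0, -0.2, 0, 0, 0], [0, 0, -0.3, 0, 0, 0], [0, 0, -0.2, 0, 0, 0], [0, 0, 0, 0, 0, 0]]]'

```text
time: 7.4
eef_pos: [0.4487, 0.2421, 0.1255]
tool_rot: [0.338, 0.941, 0.002, 0.003]
wrist_force: [0.1, 0.6, -1.4]
grip_width: 0.0143
finger_force: 39.1
```

```bash
python3 - <<'E'
from h import *
plan([.6266,.0355,.12],174)
c=calibration("wrist");p,d=snapshot("wrist");np.savez("w2.npz",p=p,d=d,K=c["camera_matrix"],E=c["extrinsics"])
cv2.imwrite("pics/w2.png",p[:,:,::-1])
E
```

```text
t 7.4 pos [0.4487 0.2421 0.1255] yaw 140.5 tiltz [ 0.0067  0.0026 -1.    ] q [ 0.36  0.09  1.97  0.    1.07 -0.53]
shift 6 x [-0.299 -0.052  0.007]
turn 4 x -0.292
```

View pics/w2.png

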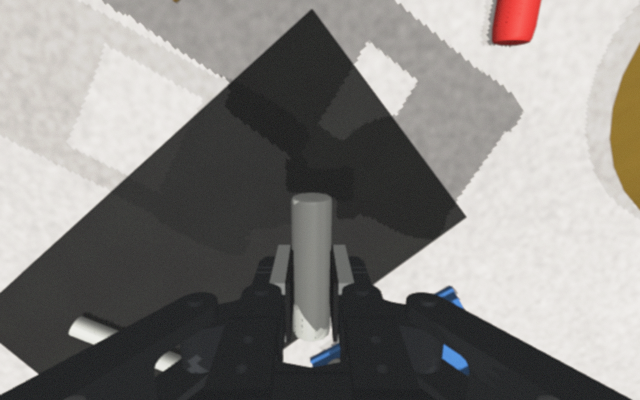

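The pin is held level between the pads: its far end is at (312,200), its near end at about (312,335). Next I'll measure its offset in the tool frame.

```bash
cat >> h.py <<'E'
def held(fn,u=(295,330)):
    from scipy.spatial.transform import Rotation as R
    f=np.load(fn);c=dict(camera_matrix=f["K"],extrinsics=f["E"]);W=cloud(c,f["d"]);s=state()
    T=(W-s["eef_pos"])@R.from_quat(s["tool_rot"]).as_matrix()
    m=(abs(T[...,1])<.009)&(T[...,2]>-.03)&(T[...,2]<.02)&(abs(T[...,0])<.07)
    t=T[m];print("x ends",np.percentile(t[:,0],[1,99]).round(4))
    for a in np.arange(-.045,.05,.01):
        k=t[abs(t[:,0]-a)<.005]
        if len(k)>5:print(round(a,3),"top z",np.percentile(k[:,2],5).round(4),"y mid",((k[:,1].min()+k[:,1].max())/2).round(4),len(k))
E
python3 -c "
from h import *
held('w2.npz')"
```

```text
x ends [-0.0277  0.0308]
-0.025 top z -0.0177 y mid 0.0014 639
-0.015 top z -0.0179 y mid 0.0018 789
-0.005 top z -0.0262 y mid 0.0018 885
0.005 top z -0.026 y mid 0.0 1179
0.015 top z -0.0178 y mid 0.0007 935
0.025 top z -0.0178 y mid 0.0014 991
0.035 top z -0.0167 y mid 0.0016 333
```

```bash
python3 -c "
from h import *
plan([.6285,.036,.12],173.9)"
```

```text
t 7.45 pos [0.447  0.2415 0.1233] yaw 140.5 tiltz [ 0.0026  0.001  -1.    ] q [ 0.36  0.09  1.98  0.    1.07 -0.53]
shift 6 x [-0.301 -0.048  0.004]
turn 4 x -0.291
```

>>> arm_command --increments '[[[-0.3, -0.05, 0.007, 0, 0, 0], [-0.3, -0.05, 0.007, 0, 0, 0], [-0.3, -0.05, 0.007, 0, 0, 0], [-0.3, -0.05, 0.007, 0, 0, 0], [-0.3, -0.05, 0.007, 0, 0, 0], [-0.3, -0.05, 0.007, 0, 0, 0], [0, 0, 0, 0, 0, -0.292], [0, 0, 0, 0, 0, -0.292], [0, 0, 0, 0, 0, -0.292], [0, 0, 0, 0, 0, -0.292], [0, 0, 0, 0, 0, 0], [0, 0, 0, 0, 0, 0]]]'

```text
time: 8.95
eef_pos: [0.6251, 0.0349, 0.1143]
tool_rot: [0.053, 0.999, 0.0, -0.001]
wrist_force: [-0.0, 0.1, -0.3]
grip_width: 0.0146
finger_force: 39.1
```

```bash
python3 - <<'E'
from h import *
c=calibration("wrist");p,d=snapshot("wrist")
plan([.6285,.036,.021],173.9)
cv2.imwrite("pics/w3.png",p[:,:,::-1])
W=cloud(c,d);hsv=cv2.cvtColor(p,cv2.COLOR_RGB2HSV)
m=(hsv[...,0]>60)&(hsv[...,0]<92)&(hsv[...,1]>90);y,x=np.nonzero(m);print("green",m.sum(),rect(ray(c,np.c_[x,y],.006)[:,:2]))
for b in blobs((W[...,2]>.029)&(W[...,2]<.045)&(d>0)&(p.max(2)>90)&(hsv[...,1]<60),200):
    y,x=np.nonzero(b);print("pin",rect(ray(c,np.c_[x,y],.035)[:,:2]),x.mean(),y.mean())
E
```

```text
t 9.0 pos [0.6254 0.0349 0.1148] yaw 173.9 tiltz [-1.9e-03  1.0e-04 -1.0e+00] q [-0.06  0.34  1.69  0.    1.11 -1.52]
shift 2 x [-0.011  0.005  0.313]
turn 1 x 0.0
green 6489 (array([ 0.624 , -0.0108]), 83.8, 137, 60)
pin (array([0.6078, 0.161 ]), -8.5, 89, 16) 512.1562936087078 158.95953111917387
pin (array([0.6144, 0.2046]), -8.4, 90, 17) 582.6489419424851 161.80059685295714
pin (array([ 0.6233, -0.0074]), -6.1, 61, 15) 245.78801169590642 213.53021442495125
pin (array([ 0.6189, -0.0512]), -6.1, 60, 16) 177.41966426858514 213.7083932853717
```

View pics/w3.png

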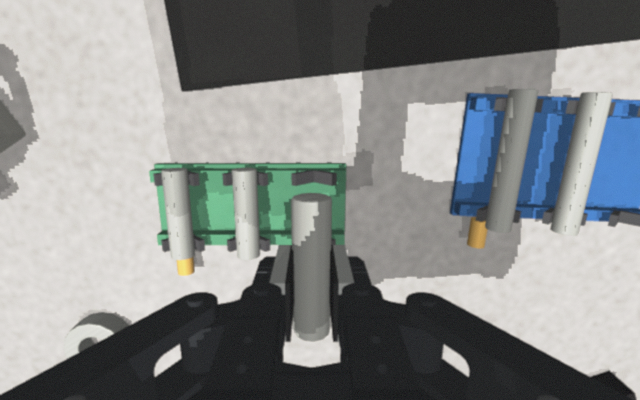

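The green rack's empty V rests are at about (315,175)-(315,240), directly ahead of the held pin. Lowering with a small correction.

>>> arm_command --increments '[[[-0.023, 0.015, 0.1, 0, 0, 0], [0, 0, 0.25, 0, 0, 0], [0, 0, 0.15, 0, 0, 0], [0, 0, 0.08, 0, 0, 0], [0, 0, 0.03, 0, 0, 0], [0, 0, 0, 0, 0, 0], [0, 0, 0, 0, 0, 0]]]'

```text
time: 9.88
eef_pos: [0.631, 0.0367, 0.0258]
tool_rot: [0.052, 0.999, 0.0, 0.001]
wrist_force: [0.4, 0.4, -0.7]
grip_width: 0.0144
finger_force: 39.1
```

>>> arm_command --increments '[[[0.01, 0, 0.02, 0, 0, 0], [0, 0, 0.013, 0, 0, 0], [0, 0, 0, 0, 0, 0]]]'

```text
time: 10.25
eef_pos: [0.6288, 0.0363, 0.0206]
tool_rot: [0.052, 0.999, -0.0, 0.0]
wrist_force: [-1.0, -1.4, 4.6]
grip_width: 0.0145
finger_force: 39.7
```

>>> arm_command --increments '[[[0, 0, 0, 0, 0, 0], [0, 0, 0, 0, 0, 0], [0, 0, 0, 0, 0, 0], [0, 0, 0, 0, 0, 0]]]' --fingers 0.35

```text
time: 10.75
eef_pos: [0.6282, 0.037, 0.0193]
tool_rot: [0.052, 0.999, 0.0, -0.0]
wrist_force: [-0.1, -0.3, -0.1]
grip_width: 0.0299
finger_force: 0.0
```

>>> arm_command --increments '[[[0, 0, -0.1, 0, 0, 0], [0, 0, -0.2, 0, 0, 0], [0, 0, -0.3, 0, 0, 0], [0, 0, -0.2, 0, 0, 0], [0, 0, 0, 0, 0, 0]]]'

```text
time: 11.38
eef_pos: [0.6316, 0.0367, 0.1447]
tool_rot: [0.052, 0.999, 0.0, 0.005]
wrist_force: [-0.4, 0.7, -0.8]
grip_width: 0.0299
finger_force: 0.0
```

```bash
python3 - <<'E'
from h import *
plan([.4504,.0448,.14],204.4)
c=calibration("wrist");p,d=snapshot("wrist")
W=cloud(c,d);hsv=cv2.cvtColor(p,cv2.COLOR_RGB2HSV)
cv2.imwrite("pics/w4.png",p[:,:,::-1])
for b in blobs((W[...,2]>.024)&(W[...,2]<.045)&(d>0)&(p.max(2)>80)&(hsv[...,1]<60),200):
    y,x=np.nonzero(b);print("pin",rect(ray(c,np.c_[x,y],.035)[:,:2]),np.percentile(W[b][:,2],[5,50,95]).round(3),x.mean(),y.mean())
E
```

```text
t 11.38 pos [0.6316 0.0367 0.1447] yaw 174.0 tiltz [ 9.2e-03 -4.0e-04 -1.0e+00] q [-0.05  0.31  1.67  0.    1.15 -1.52]
shift 4 x [ 0.302 -0.018  0.005]
turn 3 x -0.354
pin (array([0.6084, 0.1617]), -6.0, 89, 21) [0.028 0.034 0.036] 486.1730769230769 142.71088657105605
pin (array([0.6144, 0.2057]), -13.2, 90, 28) [0.027 0.034 0.036] 548.6478789676654 146.2322752892317
pin (array([ 0.5538, -0.1587]), -19.3, 39, 19) [0.025 0.032 0.036] 9.440136830102622 116.55416191562144
pin (array([0.6262, 0.0362]), -6.0, 60, 28) [0.027 0.034 0.036] 310.3722587719298 189.14583333333334
pin (array([ 0.6182, -0.0537]), -6.2, 60, 21) [0.027 0.034 0.036] 187.11436031331593 190.6710182767624
pin (array([ 0.6235, -0.0066]), -7.8, 61, 28) [0.027 0.034 0.036] 249.36685773840543 193.31631057842625
```

View pics/w4.png

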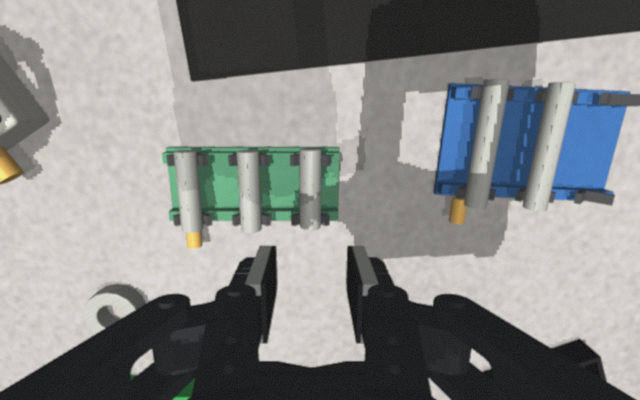

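The short pin sits level between its V rests at (310,189), in line with its neighbours. Now the long pin.

>>> arm_command --increments '[[[0.3, -0.018, 0, 0, 0, 0], [0.3, -0.018, 0, 0, 0, 0], [0.3, -0.018, 0, 0, 0, 0], [0.3, -0.018, 0, 0, 0, 0], [0, 0, 0, 0, 0, -0.354], [0, 0, 0, 0, 0, -0.354], [0, 0, 0, 0, 0, -0.354], [0, 0, 0, 0, 0, 0], [0, 0, 0, 0, 0, 0]]]' --fingers 0.55

```text
time: 12.55
eef_pos: [0.4474, 0.045, 0.1386]
tool_rot: [-0.21, 0.978, 0.0, -0.001]
wrist_force: [0.2, 0.2, -0.2]
grip_width: 0.0469
finger_force: 0.0
```

```bash
python3 - <<'E'
from h import *
c=calibration("wrist");p,d=snapshot("wrist");W=cloud(c,d)
for b in blobs((W[...,2]>.009)&(W[...,2]<.024)&(d>0)&(p.max(2)>80),300):
    y,x=np.nonzero(b);r=rect(ray(c,np.c_[x,y],.013)[:,:2]);print(r,x.mean(),y.mean())
plan([.4504,.0448,.003],204.4)
E
```

```text
(array([ 0.529 , -0.1733]), 22.4, 70, 15) 6.969450101832994 183.8645621181263
(array([0.4513, 0.0448]), 24.4, 91, 16) 309.47610921501706 195.13993174061434
t 12.6 pos [0.4476 0.045  0.1388] yaw -155.7 tiltz [-1.5e-03  1.0e-04 -1.0e+00] q [-0.06 -0.06  2.09  0.    1.11 -2.05]
shift 3 x [-0.006 -0.003  0.302]
turn 1 x -0.003
```

>>> arm_command --increments '[[[-0.02, -0.01, 0.2, 0, 0, 0], [0, 0, 0.3, 0, 0, 0], [0, 0, 0.25, 0, 0, 0], [0, 0, 0.1, 0, 0, 0], [0, 0, 0.05, 0, 0, 0], [0, 0, 0, 0, 0, 0], [0, 0, 0, 0, 0, 0]]]'

```text
time: 13.48
eef_pos: [0.4531, 0.0448, 0.0058]
tool_rot: [-0.211, 0.977, -0.0, 0.001]
wrist_force: [-0.2, 0.2, 0.9]
grip_width: 0.0467
finger_force: 0.0
```

>>> arm_command --increments '[[[0, 0, 0, 0, 0, 0], [0, 0, 0, 0, 0, 0], [0, 0, 0, 0, 0, 0], [0, 0, 0, 0, 0, 0], [0, 0, 0, 0, 0, 0], [0, 0, 0, 0, 0, 0]]]' --fingers 0

```text
time: 14.22
eef_pos: [0.4523, 0.0448, 0.0054]
tool_rot: [-0.211, 0.977, -0.0, 0.001]
wrist_force: [-1.1, -0.5, 6.0]
grip_width: 0.0142
finger_force: 39.1
```

>>> arm_command --increments '[[[0, 0, -0.1, 0, 0, 0], [0, 0, -0.2, 0, 0, 0], [0, 0, -0.3, 0, 0, 0], [0, 0, -0.2, 0, 0, 0], [0, 0, 0, 0, 0, 0], [0, 0, 0, 0, 0, 0]]]'

```text
time: 14.98
eef_pos: [0.4504, 0.0449, 0.1235]
tool_rot: [-0.211, 0.977, 0.0, -0.001]
wrist_force: [-0.2, 0.0, -1.9]
grip_width: 0.0144
finger_force: 39.2
```

```bash
python3 - <<'E'
from h import *
c=calibration("wrist");p,d=snapshot("wrist");np.savez("w5.npz",p=p,d=d,K=c["camera_matrix"],E=c["extrinsics"])
held("w5.npz")
plan([.62,.251,.12],171.6)
E
```

```text
x ends [-0.0411  0.0461]
-0.045 top z -0.014 y mid -0.0008 158
-0.035 top z -0.0143 y mid -0.0008 711
-0.025 top z -0.0143 y mid -0.001 754
-0.015 top z -0.0144 y mid -0.0008 782
-0.005 top z -0.0254 y mid -0.0008 936
0.005 top z -0.0255 y mid 0.0 1146
0.015 top z -0.0175 y mid -0.0001 1036
0.025 top z -0.0142 y mid -0.0008 998
0.035 top z -0.0143 y mid -0.0006 1057
0.045 top z -0.0141 y mid -0.0008 835
t 15.03 pos [0.4499 0.0449 0.1229] yaw -155.6 tiltz [-3.3e-03  2.0e-04 -1.0e+00] q [-0.06 -0.03  2.1   0.    1.07 -2.05]
shift 5 x [-0.32   0.156  0.003]
turn 4 x 0.286
```

>>> arm_command --increments '[[[-0.32, 0.156, 0, 0, 0, 0], [-0.32, 0.156, 0, 0, 0, 0], [-0.32, 0.156, 0, 0, 0, 0], [-0.32, 0.156, 0, 0, 0, 0], [-0.32, 0.156, 0, 0, 0, 0], [0, 0, 0, 0, 0, 0.286], [0, 0, 0, 0, 0, 0.286], [0, 0, 0, 0, 0, 0.286], [0, 0, 0, 0, 0, 0.286], [0, 0, 0, 0, 0, 0], [0, 0, 0, 0, 0, 0], [0, 0, 0, 0, 0, 0]]]'

```text
time: 16.52
eef_pos: [0.6214, 0.2505, 0.1239]
tool_rot: [0.072, 0.997, -0.0, -0.0]
wrist_force: [0.3, 0.4, -1.3]
grip_width: 0.0142
finger_force: 39.3
```

```bash
python3 - <<'E'
from h import *
c=calibration("wrist");p,d=snapshot("wrist")
W=cloud(c,d);hsv=cv2.cvtColor(p,cv2.COLOR_RGB2HSV);cv2.imwrite("pics/w6.png",p[:,:,::-1])
for b in blobs((W[...,2]>.024)&(W[...,2]<.045)&(d>0)&(p.max(2)>80)&(hsv[...,1]<60),200):
    y,x=np.nonzero(b);k=np.c_[x,y];r=rect(ray(c,k,.035)[:,:2]);print("pin",r,x.mean(),y.mean(),"place",np.round(r[0]+.045*np.array([.147,.989]),4))
plan([.6215,.2505,.024],171.6)
E
```

```text
pin (array([0.6077, 0.1646]), -3.1, 90, 29) 184.30477908025247 202.62909528103395 place [0.6143 0.2091]
pin (array([0.6148, 0.2105]), -8.6, 90, 28) 250.1510067114094 200.5921293471629 place [0.6214 0.255 ]
pin (array([0.6263, 0.0446]), -6.0, 62, 28) 17.89128595600677 255.2203891708968 place [0.6329 0.0891]
t 16.57 pos [0.6215 0.2505 0.1242] yaw 171.7 tiltz [-5.e-04 -1.e-04 -1.e+00] q [ 0.28  0.41  1.58  0.    1.15 -1.15]
shift 2 x [-0.    -0.     0.334]
turn 1 x 0.003
```

View pics/w6.png

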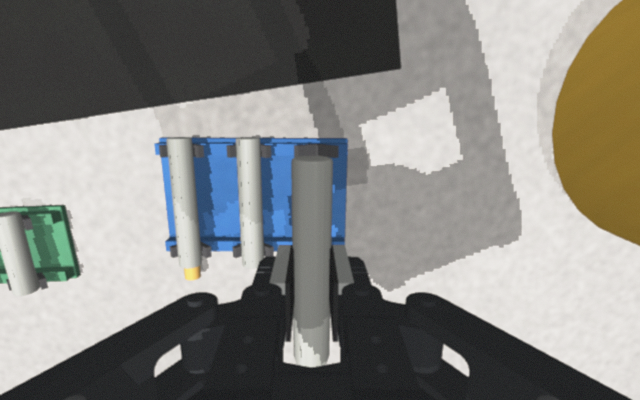

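The held pin is at (312,160..360), over the empty rests to the right of the neighbour at (250,200). Lowering.

>>> arm_command --increments '[[[0, 0.013, 0.1, 0, 0, 0], [0, 0, 0.25, 0, 0, 0], [0, 0, 0.18, 0, 0, 0], [0, 0, 0.09, 0, 0, 0], [0, 0, 0.04, 0, 0, 0], [0, 0, 0, 0, 0, 0], [0, 0, 0, 0, 0, 0], [0, 0, 0, 0, 0, 0]]]'

```text
time: 17.58
eef_pos: [0.623, 0.2528, 0.0269]
tool_rot: [0.073, 0.997, 0.0, 0.001]
wrist_force: [-0.5, -0.2, -1.6]
grip_width: 0.0143
finger_force: 39.3
```

>>> arm_command --increments '[[[0.007, 0, 0.018, 0, 0, 0], [0, 0, 0.012, 0, 0, 0], [0, 0, 0, 0, 0, 0]]]'

```text
time: 17.95
eef_pos: [0.6215, 0.2533, 0.0224]
tool_rot: [0.073, 0.997, 0.001, 0.001]
wrist_force: [-1.3, -0.2, 5.2]
grip_width: 0.014
finger_force: 40.0
```

>>> arm_command --increments '[[[0, 0, 0, 0, 0, 0], [0, 0, 0, 0, 0, 0], [0, 0, 0, 0, 0, 0], [0, 0, 0, 0, 0, 0]]]' --fingers 0.35

```text
time: 18.45
eef_pos: [0.6208, 0.2525, 0.0207]
tool_rot: [0.073, 0.997, -0.0, -0.0]
wrist_force: [0.5, -0.6, 0.5]
grip_width: 0.0296
finger_force: 0.0
```

>>> arm_command --increments '[[[0, 0, -0.1, 0, 0, 0], [0, 0, -0.2, 0, 0, 0], [0, 0, -0.3, 0, 0, 0], [0, 0, -0.2, 0, 0, 0], [0, 0, -0.2, 0, 0, 0], [0, 0, 0, 0, 0, 0], [0, 0, 0, 0, 0, 0]]]'

```text
time: 19.32
eef_pos: [0.6204, 0.2525, 0.1704]
tool_rot: [0.073, 0.997, -0.0, -0.0]
wrist_force: [-0.6, 0.2, -1.2]
grip_width: 0.0297
finger_force: 0.0
```

```bash
python3 - <<'E'
from h import *
c=calibration("wrist");p,d=snapshot("wrist")
W=cloud(c,d);hsv=cv2.cvtColor(p,cv2.COLOR_RGB2HSV);cv2.imwrite("pics/w7.png",p[:,:,::-1])
for b in blobs((W[...,2]>.032)&(W[...,2]<.045)&(d>0)&(p.max(2)>80)&(hsv[...,1]<60),200):
    y,x=np.nonzero(b);k=np.c_[x,y];r=rect(ray(c,k,.035)[:,:2]);print("pin",r,np.percentile(W[b][:,2],[50,95]).round(4),x.mean(),y.mean())
plan([.5268,-.2209,.2],171.6)
E
```

```text
pin (array([0.6198, 0.2535]), -8.6, 89, 14) [0.0346 0.0362] 312.8369994359842 187.45121263395376
pin (array([0.608 , 0.1656]), -8.6, 89, 14) [0.0347 0.0363] 200.4813559322034 188.4689265536723
pin (array([0.6149, 0.2095]), -8.2, 90, 14) [0.0347 0.0363] 256.66964784795977 189.05254332029065
pin (array([0.6266, 0.0391]), -5.9, 60, 15) [0.0347 0.0362] 54.49815157116451 234.32347504621072
pin (array([ 0.6257, -0.0052]), -7.8, 56, 14) [0.0343 0.0361] 6.2609375 249.171875
t 19.38 pos [0.6198 0.2523 0.1693] yaw 171.6 tiltz [-2.8e-03 -8.0e-04 -1.0e+00] q [ 0.28  0.36  1.55 -0.    1.23 -1.14]
shift 9 x [ 0.017 -0.357 -0.022]
turn 1 x 0.002
```

Both pins are seated (the long pin at (.6198,.2535), the same height as its neighbours). Now the wheel.

>>> arm_command --increments '[[[-0.025, -0.357, -0.038, 0, 0, 0], [-0.025, -0.357, -0.038, 0, 0, 0], [-0.025, -0.357, -0.038, 0, 0, 0], [-0.025, -0.357, -0.038, 0, 0, 0], [-0.025, -0.357, -0.038, 0, 0, 0], [-0.025, -0.357, -0.038, 0, 0, 0], [-0.025, -0.357, -0.038, 0, 0, 0], [-0.025, -0.357, -0.038, 0, 0, 0], [-0.025, -0.357, -0.038, 0, 0, 0], [0, 0, 0, 0, 0, 0], [0, 0, 0, 0, 0, 0]]]' --fingers 0.5

```text
time: 20.75
eef_pos: [0.5833, -0.2284, 0.2203]
tool_rot: [0.073, 0.997, 0.001, -0.002]
wrist_force: [0.5, -0.6, -0.3]
grip_width: 0.0426
finger_force: 0.0
```

```bash
python3 - <<'E'
from h import *
c=calibration("wrist");p,d=snapshot("wrist");np.savez("w8.npz",p=p,d=d,K=c["camera_matrix"],E=c["extrinsics"])
W=cloud(c,d);hsv=cv2.cvtColor(p,cv2.COLOR_RGB2HSV);cv2.imwrite("pics/w8.png",p[:,:,::-1])
H,S,V=[hsv[...,i].astype(int) for i in range(3)]
m=((H<8)|(H>172))&(S>120)&(V>60)&(W[...,2]>.06)&(W[...,2]<.1);y,x=np.nonzero(m)
P=ray(c,np.c_[x,y],.080)[:,:2];print("rim",m.sum(),cv2.minEnclosingCircle(np.float32(P*1000)),rect(P))
k=(V<70)&(W[...,2]>.125)&(W[...,2]<.145)&(np.hypot(W[...,0]-.527,W[...,1]+.221)<.075)
for b in blobs(k,30):
    y,x=np.nonzero(b);print("handle top",rect(ray(c,np.c_[x,y],.135)[:,:2]),x.mean(),y.mean(),b.sum())
f=np.load("top0.npz");ct=calibration("top");print("top cam handle",ray(ct,[[437,198]],.13),ray(ct,[[431,203]],.088))
plan([.5268,-.2209,.2],171.6)
E
```

```text
rim 8060 ((622.3306274414062, -295.77117919921875), 174.31680297851562) (array([ 0.6273, -0.288 ]), -33.5, 348, 107)
handle top (array([ 0.4982, -0.1887]), -7.1, 17, 16) 356.51940298507463 62.94477611940299 670
top cam handle [[ 0.50010573 -0.1905533   0.13      ]] [[ 0.49564965 -0.1850487   0.088     ]]
t 20.8 pos [ 0.5836 -0.2278  0.2205] yaw 171.7 tiltz [-0.0027  0.0021 -1.    ] q [-0.48  0.23  1.62  0.    1.3  -1.91]
shift 2 x [ 0.19  -0.005  0.069]
turn 1 x 0.003
```

View pics/w8.png

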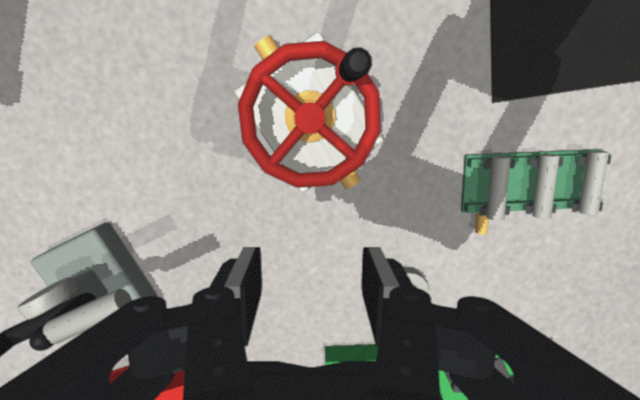

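The wheel hub is at (310,117) and the black handle top at (356,63). I'll fit the rim alone for the centre.

```bash
python3 - <<'E'
from h import *
f=np.load("w8.npz");p=f["p"];c=dict(camera_matrix=f["K"],extrinsics=f["E"])
hsv=cv2.cvtColor(p,cv2.COLOR_RGB2HSV);H,S,V=[hsv[...,i].astype(int) for i in range(3)]
m=((H<8)|(H>172))&(S>120)&(V>60);m[200:]=0
b=max(blobs(m,50),key=lambda b:b.sum());cn=cv2.findContours(b.astype(np.uint8),0,1)[0][0][:,0]
cc,r=cv2.minEnclosingCircle(np.float32(ray(c,cn,.078)[:,:2]*1000));e=cv2.fitEllipse(np.float32(ray(c,cn,.078)[:,:2]*1000));print(cc,r,e,"hub",ray(c,[[310,117]],.084))
C=(np.array(cc)/1000);h=np.array([.4982,-.1887])-C;print("radius",np.hypot(*h),"ang",np.degrees(np.arctan2(h[1],h[0])))
plan([.4982,-.1887,.16],None)
E
```

```text
(526.6640014648438, -221.48245239257812) 55.39680480957031 ((527.572998046875, -222.51031494140625), (104.36569213867188, 109.53783416748047), 131.3301544189453) hub [[ 0.52623057 -0.22089722  0.084     ]]
radius 0.04341530334182035 ang 130.96678373930007
t 20.8 pos [ 0.5836 -0.2278  0.2205] yaw 171.7 tiltz [-0.0027  0.0021 -1.    ] q [-0.48  0.23  1.62  0.    1.3  -1.91]
shift 3 x [0.2   0.058 0.135]
```

>>> arm_command --increments '[[[0.2, 0.058, 0.05, 0, 0, 0], [0.2, 0.058, 0.1, 0, 0, 0], [0.2, 0.058, 0.15, 0, 0, 0], [0, 0, 0, 0, 0, 0], [0, 0, 0, 0, 0, 0], [0, 0, 0.2, 0, 0, 0], [0, 0, 0.2, 0, 0, 0], [0, 0, 0.1, 0, 0, 0], [0, 0, 0, 0, 0, 0], [0, 0, 0, 0, 0, 0]]]'

```text
time: 22.05
eef_pos: [0.5005, -0.1908, 0.1037]
tool_rot: [0.073, 0.997, -0.001, 0.001]
wrist_force: [-0.2, 0.2, -0.2]
grip_width: 0.0425
finger_force: 0.0
```

>>> arm_command --increments '[[[0, 0, 0, 0, 0, 0], [0, 0, 0, 0, 0, 0], [0, 0, 0, 0, 0, 0], [0, 0, 0, 0, 0, 0], [0, 0, 0, 0, 0, 0]]]' --fingers 0 --newtons 40

```text
time: 22.68
eef_pos: [0.4999, -0.1901, 0.1038]
tool_rot: [0.073, 0.997, 0.0, 0.001]
wrist_force: [-1.0, 2.5, 6.3]
grip_width: 0.0167
finger_force: 39.2
```

```bash
python3 - <<'E'
from h import *
plan([.4982,-.1887,.1],None);s=state();print(s["wrist_force"],s["grip_width"],s["finger_force"])
E
```

```text
t 22.68 pos [ 0.4999 -0.1901  0.1038] yaw 171.6 tiltz [ 1.9e-03  1.0e-04 -1.0e+00] q [-0.5   0.17  1.92  0.    1.04 -1.92]
shift 1 x [0.013 0.007 0.026]
[-0.95572315  2.45449891  6.33599557] 0.016667028810449555 39.16881835204549
```

```bash
cat >> h.py <<'E'
def arc(th,dth,n,dr=(0,0),R=.045,yaw=171.65):
    a=np.radians(th+np.linspace(0,dth,n+1));P=R*np.c_[np.cos(a),np.sin(a)];D=np.diff(P,axis=0)+np.array(dr)/n
    y=np.radians(yaw);ex=np.array([np.cos(y),np.sin(y)]);ey=np.array([np.sin(y),-np.cos(y)])
    print(", ".join("[%.3f, %.3f, 0, 0, 0, 0]"%(d@ex/.15,d@ey/.15) for d in D))
E
python3 -c "
from h import *
arc(131,-80,6)"
```

```text
[-0.051, 0.047, 0, 0, 0, 0], [-0.061, 0.034, 0, 0, 0, 0], [-0.067, 0.019, 0, 0, 0, 0], [-0.070, 0.003, 0, 0, 0, 0], [-0.068, -0.013, 0, 0, 0, 0], [-0.064, -0.028, 0, 0, 0, 0]
```

>>> arm_command --increments '[[[-0.051, 0.047, 0, 0, 0, 0], [-0.061, 0.034, 0, 0, 0, 0], [-0.067, 0.019, 0, 0, 0, 0], [-0.07, 0.003, 0, 0, 0, 0], [-0.068, -0.013, 0, 0, 0, 0], [-0.064, -0.028, 0, 0, 0, 0], [0, 0, 0, 0, 0, 0]]]'

```text
time: 23.55
eef_pos: [0.5603, -0.188, 0.104]
tool_rot: [0.073, 0.997, 0.001, 0.003]
wrist_force: [6.0, 5.8, 2.1]
grip_width: 0.0163
finger_force: 39.9
```

```bash
python3 -c "
from h import *
s=state();print(s['eef_pos'],s['wrist_force'],s['moment'],s['grip_width'])
arc(51,-60,6)"
```

```text
[ 0.56030088 -0.18799933  0.10397489] [5.95489833 5.82630815 2.08979568] [ 0.90459665 -0.81618129 -0.02406651] 0.016307506263808082
[-0.042, -0.030, 0, 0, 0, 0], [-0.037, -0.037, 0, 0, 0, 0], [-0.030, -0.043, 0, 0, 0, 0], [-0.022, -0.048, 0, 0, 0, 0], [-0.013, -0.051, 0, 0, 0, 0], [-0.004, -0.052, 0, 0, 0, 0]
```

>>> arm_command --increments '[[[-0.042, -0.03, 0, 0, 0, 0], [-0.037, -0.037, 0, 0, 0, 0], [-0.03, -0.043, 0, 0, 0, 0]]]'

```text
time: 23.92
eef_pos: [0.5723, -0.204, 0.1038]
tool_rot: [0.074, 0.997, 0.004, 0.001]
wrist_force: [-2.3, 19.5, 14.1]
grip_width: 0.0167
finger_force: 41.2
```

>>> arm_command --increments '[[[-0.022, -0.048, 0, 0, 0, 0], [-0.013, -0.051, 0, 0, 0, 0], [-0.004, -0.052, 0, 0, 0, 0]]]'

```text
time: 24.3
eef_pos: [0.5722, -0.2057, 0.1034]
tool_rot: [0.076, 0.997, 0.026, -0.006]
wrist_force: [-1.6, 69.6, 29.6]
grip_width: 0.0167
finger_force: 46.3
```

```bash
python3 -c "
from h import *
s=state();print(s['eef_pos'],s['wrist_force'],s['moment'],s['grip_width'])
arc(-9,-60,6);arc(-69,-60,6)"
```

```text
[ 0.57224913 -0.20567477  0.10344952] [-1.59809291 69.56073133 29.61604846] [11.32247461  0.27284142 -0.45325587] 0.016733168799538827
[0.005, -0.052, 0, 0, 0, 0], [0.014, -0.050, 0, 0, 0, 0], [0.023, -0.047, 0, 0, 0, 0], [0.030, -0.042, 0, 0, 0, 0], [0.037, -0.037, 0, 0, 0, 0], [0.043, -0.030, 0, 0, 0, 0]
[0.048, -0.022, 0, 0, 0, 0], [0.051, -0.013, 0, 0, 0, 0], [0.052, -0.004, 0, 0, 0, 0], [0.052, 0.005, 0, 0, 0, 0], [0.050, 0.014, 0, 0, 0, 0], [0.047, 0.023, 0, 0, 0, 0]
```

The wheel is against its stop, with about 70 N pushing in y. I'll ease the command back and hold lightly there.

>>> arm_command --increments '[[[0.01, 0.05, 0, 0, 0, 0], [0.013, 0.051, 0, 0, 0, 0], [0, 0.015, 0, 0, 0, 0], [0, 0, 0, 0, 0, 0], [0, 0, 0, 0, 0, 0]]]'

```text
time: 24.92
eef_pos: [0.5723, -0.2042, 0.1037]
tool_rot: [0.074, 0.997, 0.008, -0.002]
wrist_force: [-2.2, 23.4, 13.8]
grip_width: 0.0166
finger_force: 41.7
```

```bash
python3 - <<'E'
from h import *
s=state();print(s['eef_pos'],s['wrist_force'],s['moment'],s['grip_width'],s['tool_rot'])
E
```

```text
[ 0.57232424 -0.20417505  0.10374067] [-2.23464194 23.35216545 13.81727893] [ 3.73398131  0.40147906 -0.15096447] 0.016627424113903843 [ 0.073564    0.99725292  0.00849182 -0.00168683]
```

Stop found: in TCP coordinates the circle's centre is (.5313,-.2223), the stop angle is about 24.3°, and the command now stands near 12°. I'll back off from there to 744.3°.

```bash
python3 -c "
from h import *
arc(12,12.3,2,dr=(.0022,.0005));arc(24.3,180,12);arc(204.3,180,12)"
```

```text
[0.006, 0.032, 0, 0, 0, 0], [0.009, 0.031, 0, 0, 0, 0]
[0.050, 0.060, 0, 0, 0, 0], [0.064, 0.045, 0, 0, 0, 0], [0.074, 0.027, 0, 0, 0, 0], [0.078, 0.007, 0, 0, 0, 0], [0.077, -0.014, 0, 0, 0, 0], [0.071, -0.033, 0, 0, 0, 0], [0.060, -0.050, 0, 0, 0, 0], [0.045, -0.064, 0, 0, 0, 0], [0.027, -0.074, 0, 0, 0, 0], [0.007, -0.078, 0, 0, 0, 0], [-0.014, -0.077, 0, 0, 0, 0], [-0.033, -0.071, 0, 0, 0, 0]
[-0.050, -0.060, 0, 0, 0, 0], [-0.064, -0.045, 0, 0, 0, 0], [-0.074, -0.027, 0, 0, 0, 0], [-0.078, -0.007, 0, 0, 0, 0], [-0.077, 0.014, 0, 0, 0, 0], [-0.071, 0.033, 0, 0, 0, 0], [-0.060, 0.050, 0, 0, 0, 0], [-0.045, 0.064, 0, 0, 0, 0], [-0.027, 0.074, 0, 0, 0, 0], [-0.007, 0.078, 0, 0, 0, 0], [0.014, 0.077, 0, 0, 0, 0], [0.033, 0.071, 0, 0, 0, 0]
```

>>> arm_command --increments '[[[0.006, 0.032, 0, 0, 0, 0], [0.009, 0.031, 0, 0, 0, 0], [0.05, 0.06, 0, 0, 0, 0], [0.064, 0.045, 0, 0, 0, 0], [0.074, 0.027, 0, 0, 0, 0], [0.078, 0.007, 0, 0, 0, 0], [0.077, -0.014, 0, 0, 0, 0], [0.071, -0.033, 0, 0, 0, 0]]]'

```text
time: 25.92
eef_pos: [0.5129, -0.181, 0.1038]
tool_rot: [0.073, 0.997, -0.0, 0.002]
wrist_force: [3.4, -1.1, 6.4]
grip_width: 0.0165
finger_force: 40.9
```

>>> arm_command --increments '[[[0.06, -0.05, 0, 0, 0, 0], [0.045, -0.064, 0, 0, 0, 0], [0.027, -0.074, 0, 0, 0, 0], [0.007, -0.078, 0, 0, 0, 0], [-0.014, -0.077, 0, 0, 0, 0], [-0.033, -0.071, 0, 0, 0, 0], [0, 0, 0, 0, 0, 0]]]'

```text
time: 26.8
eef_pos: [0.4905, -0.2411, 0.1038]
tool_rot: [0.073, 0.997, -0.0, 0.002]
wrist_force: [3.0, -0.3, 6.8]
grip_width: 0.0162
finger_force: 41.0
```

```bash
python3 - <<'E'
from h import *
s=state();v=s['eef_pos'][:2]-np.array([.5313,-.2223]);print(s['eef_pos'],s['wrist_force'],np.hypot(*v),np.degrees(np.arctan2(v[1],v[0]))%360,s['grip_width'])
E
```

```text
[ 0.49048807 -0.24112904  0.10383827] [ 2.95159583 -0.25710846  6.76284572] 0.04494603247270786 204.76676421308505 0.016183906068492227
```

Tracking is very good (radius 44.9 mm, 204.8°). Continuing with 540° more.

>>> arm_command --increments '[[[-0.05, -0.06, 0, 0, 0, 0], [-0.064, -0.045, 0, 0, 0, 0], [-0.074, -0.027, 0, 0, 0, 0], [-0.078, -0.007, 0, 0, 0, 0], [-0.077, 0.014, 0, 0, 0, 0], [-0.071, 0.033, 0, 0, 0, 0], [-0.06, 0.05, 0, 0, 0, 0], [-0.045, 0.064, 0, 0, 0, 0], [-0.027, 0.074, 0, 0, 0, 0], [-0.007, 0.078, 0, 0, 0, 0], [0.014, 0.077, 0, 0, 0, 0], [0.033, 0.071, 0, 0, 0, 0]]]'

```text
time: 28.3
eef_pos: [0.5727, -0.2044, 0.1039]
tool_rot: [0.073, 0.997, -0.001, 0.002]
wrist_force: [2.1, -2.9, 7.5]
grip_width: 0.0165
finger_force: 41.0
```

>>> arm_command --increments '[[[0.05, 0.06, 0, 0, 0, 0], [0.064, 0.045, 0, 0, 0, 0], [0.074, 0.027, 0, 0, 0, 0], [0.078, 0.007, 0, 0, 0, 0], [0.077, -0.014, 0, 0, 0, 0], [0.071, -0.033, 0, 0, 0, 0], [0.06, -0.05, 0, 0, 0, 0], [0.045, -0.064, 0, 0, 0, 0], [0.027, -0.074, 0, 0, 0, 0], [0.007, -0.078, 0, 0, 0, 0], [-0.014, -0.077, 0, 0, 0, 0], [-0.033, -0.071, 0, 0, 0, 0]]]'

```text
time: 29.8
eef_pos: [0.4896, -0.2393, 0.1038]
tool_rot: [0.073, 0.997, 0.002, 0.0]
wrist_force: [2.6, 5.3, 10.1]
grip_width: 0.0161
finger_force: 41.5
```

>>> arm_command --increments '[[[-0.05, -0.06, 0, 0, 0, 0], [-0.064, -0.045, 0, 0, 0, 0], [-0.074, -0.027, 0, 0, 0, 0], [-0.078, -0.007, 0, 0, 0, 0], [-0.077, 0.014, 0, 0, 0, 0], [-0.071, 0.033, 0, 0, 0, 0], [-0.06, 0.05, 0, 0, 0, 0], [-0.045, 0.064, 0, 0, 0, 0], [-0.027, 0.074, 0, 0, 0, 0], [-0.007, 0.078, 0, 0, 0, 0], [0.014, 0.077, 0, 0, 0, 0], [0.033, 0.071, 0, 0, 0, 0], [0, 0, 0, 0, 0, 0], [0, 0, 0, 0, 0, 0], [0, 0, 0, 0, 0, 0]]]'

```text
time: 31.68
eef_pos: [0.5718, -0.2026, 0.1038]
tool_rot: [0.073, 0.997, 0.001, 0.001]
wrist_force: [1.4, 2.6, 7.7]
grip_width: 0.0165
finger_force: 41.2
```

```bash
python3 - <<'E'
from h import *
s=state();v=s['eef_pos'][:2]-np.array([.5313,-.2223]);print(s['time'],s['eef_pos'],s['wrist_force'],s['finger_force'],np.hypot(*v),np.degrees(np.arctan2(v[1],v[0]))%360,s['grip_width'],abs(s['joint_vel']).max())
ct=calibration("top");p,d=snapshot("top");W=cloud(ct,d)
hsv=cv2.cvtColor(p,cv2.COLOR_RGB2HSV)
w=np.zeros((400,640),bool);w[140:190,250:392]=1
for b in blobs(w&(W[...,2]>.03)&(hsv[...,1]<70),15):
    y,x=np.nonzero(b);print("pin",rect(ray(ct,np.c_[x,y],.036)[:,:2]))
E
```

```text
31.675 [ 0.57184124 -0.20257691  0.10382168] [1.41038406 2.57016943 7.74817212] 41.217535799369216 0.04508428092400506 25.942673456775296 0.016543371890780936 0.0016806949413567369
pin (array([0.6177, 0.2519]), -8.2, 89, 14)
pin (array([0.6119, 0.2072]), -8.6, 91, 15)
pin (array([0.6067, 0.1631]), -9.0, 90, 14)
pin (array([0.6251, 0.0356]), -7.5, 60, 14)
pin (array([ 0.6219, -0.0088]), -5.7, 61, 14)
pin (array([ 0.6176, -0.0534]), -6.1, 60, 15)
```

```bash
python3 -c "
from cell import *
print(job_done())"
```

```text
the job is handed in; nothing more can be done
None
```

I handed the job in at about 32 s: both pins are seated in their racks, and the wheel was closed to its stop and backed off two turns (within about 2° by my measurement). The gripper is still holding the handle at about 41 N; the hand-in gave no verdict.

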